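# Load a steel pin into a V-block drilling jig

## Task

Take the round steel pin from its wooden rest, lay it in the open part of the V-groove of the drilling jig, then push it gently along the groove into the housing until its end is fully home against the stop hidden inside. Go by feel: do not ram the stop, and leave the pin lying in the groove touching the stop, and the other things on the bench undisturbed.

Things in the scene. Friction and masses are not known exactly. Their poses are not given: they have to be found in the camera images.
- pin: plain round steel pin, 30 mm in diameter, 120 mm long, 0.45 to 0.7 kg; origin at its centre, x along its length, both ends alike. It lies level in the V-groove of the wooden rest, its middle over the middle of the rest, its axis 37 mm above the bench.
- rest: fixed wooden block 70 x 70 mm, its top 28.5 mm above the bench, with an open 90-degree V-groove along its x axis; the pin lies in it, overhanging 25 mm at each end. Origin at the centre of the underside.
- jig: fixed drilling jig: aluminium V-block 230 mm long (x) by 80 mm wide (y), top 28.5 mm above the bench, origin at the centre of the underside. A 90-degree V-groove, 25 mm wide at the top, runs along x at y = 0, open from x = -115 to +50 mm. A pin lying in it has its axis 37 mm above the bench. Sliding the pin along the groove takes about 3 to 7 N, different each time.
- jig_open_end (a point): point at the open end of the jig's groove (jig x = -115 mm), at the height of a lying pin's axis
- jig_mouth (a point): mouth of the dark steel housing that bridges the groove from jig x = +50 to +115 mm (66 mm wide, 79 mm high with its bush), at the height of a lying pin's axis. The mouth is 42 mm wide, up to 58 mm above the bench. x points inward. The rigid stop (stop_c0 in the rules) hides 22 to 47 mm inside the mouth, set anew each time; over 20 N spoils its setting.
- battery_pack: bystander: black battery pack, 72 x 112 x 52 mm, behind the work; origin at the centre of its underside
- hole_saw: bystander: black hole saw standing upright, 51 mm across, 82 mm high, behind the jig; origin at the centre of its underside
- carpenter_pencil: bystander: red carpenter's pencil, 171 mm long, lying near the bench's front edge; origin at the centre of its underside
- offcut_block: bystander: wooden block 44 x 62 x 44 mm, behind the rest; origin at the centre of its underside
There are look-alikes about, which are no part of the job. What is shaped like the pin but blue or purple is not meant.

How it is judged:
By the outcome, as a careful person would: the job done as asked, in the order asked, and still so for the second after the job is handed in, with the robot touching nothing.
It also fails if it takes over 64 s, if anything falls off the work surface, if the arm or the gripper's body presses on something with over 40 N, if the wrist force passes 120 N, or if a joint passes its speed limit or range.

## Robot

A 6-joint arm with a two-finger parallel gripper is mounted at the origin on a cart in front of the work surface, level with it; the furniture and walls round the work are solid. World frame = base frame: x ahead of the robot, y to its left, z up, the work surface at z = 0. Lengths are in m, angles in rad, forces in N, time in s.
With the tool pointing down it reaches from about 0.275 to 0.825 m from the base axis. Payload 4.9 kg.
Tool frame: the origin (TCP) lies midway between the tips of the shut fingers; the grasp point (between the pads) lies 19 mm behind it (grip_point_offset is the distance from the TCP to the grasp point, in m); z points along the fingers, y is the line along which they close (so a half turn about z gives the same grasp; the last joint's range is limited). The gripper opens to 85 mm and grips with 20 to 120 N. Pads are 22 mm wide; open, the fingers measure 114 mm over their backs; the gripper's body (76 mm by 85 mm) begins 54 mm behind the grasp point. The pads swing forward as they close: fully open they stand 13 mm farther back than shut.
Start: joints at [0.983, 0.326, -0.193, 1.052, 0, 1.437], TCP at [0.241, 0.494, 0.231] pointing down, gripper open.
Joint ranges: [-2.65, 2.65], [-0.97, 1.79], [-1.3, 1.35], [-1.93, 2.1], [-1.47, 1.37], [-3.14, 3.14]. Speed limits (rad/s): [2.57, 2.57, 3.14, 3.14, 3.14, 3.14].

## Interface

Orientations are given as a rotation vector (axis times angle).
In Python, from cell import * gives the robot as it stands. Calls block until the motion is done:
- movep(position, orientation): joint-space move of the TCP to a pose.
- move_l(position, velocity=0.15, rot=None, until_force=None): straight line of the TCP; rot=None keeps the orientation; velocity is the mean speed in m/s. With until_force (N) it stops when the force on the tool has changed by that much, and returns True; else False.
- set_joints(angles): joint-space move.
- let_go() and grab(newtons=None): open the fingers fully, or close them until they stop; newtons is the grip in N (None keeps the last).
- sleep(seconds).
- ik(position, orientation): joint angles nearest the present ones, or None.
- get_state(): the state.
- grab_frame(name): name is "side" or "top"; returns a dict with "img" (480x640x3 uint8, red, green, blue), "fx", "fy", "cx", "cy" (pixels), "cam_to_world" (4x4, takes a point from camera to world coordinates). Camera axes: x right, y down, z forward; pixel columns grow to the right and rows downward; lengths in m; the calibration is good to about 2 mm. A picture is of the moment at which its call begins. There is no depth.
A pose or a line that the arm cannot do raises MotionError and nothing moves.
- sign_off(): hands the job in; it is judged then, once.
Trained networks look in the newest picture that a camera, given by its name, has taken for a name from the list of things; names that differ only in an ending like _2 or _b are one class to them, and where a whole thing is asked for, a point or a joint stands for the part that bears it (a point fixed in the world has none). Each returns a list of dicts, best first, with "score" (0 to 1); they miss things now and then, are a little off and sometimes report something else, mostly with a low value. They report only what shows in the picture. A call takes as long as a camera call. They do not tell look-alikes from the thing itself.
- spot_in(camera, name): "centre" ([column, row] in pixels, amid what is visible of it).
- silhouettes(camera, name): "mask" (480x640 bool, what is visible of it) and "centre" ([column, row] in pixels, amid what is visible of it).
- tip_of(camera, name): "centre" ([column, row] in pixels: a listed point, or the origin of a listed thing).
The state is a dict: "clock": time; "q": joint angles; "joint_velocities": joint speeds; "tau": joint torques, N m; "position": TCP position; "eef_rot": TCP orientation; "contact_force": force on the tool from outside, world axes, zero at the start; "wrist_torque": the same for the moment, N m; "finger_gap": opening from 0.0 (shut) to 1.0 (fully open); "grasp_force": force on a finger pad.
Only numpy, scipy, OpenCV 4.12 (cv2) and the standard library are available. Lean on these libraries where they do the work, as an engineer would, in place of code of your own. Each camera call takes 0.05 s, during which the arm holds its last target. There are 200 camera calls.

## Working session

There is one attempt and no reset: what is moved stays moved. The work goes in short steps, each a Python script; the robot and the scene stay as the last script left them, time stands still between calls to the robot, and variables do not carry over. Pictures are saved under pics/ and viewed, at most 10 in all, crops included, and the job is handed in when it is done.

```bash
mkdir -p pics; ls
cat > h.py <<'E'
from cell import *
import numpy as np, cv2
def snap(n,f):
    d=grab_frame(n); cv2.imwrite(f'pics/{f}.png',d['img'][:,:,::-1]); return d
def ray(d,uv,z):
    T=np.array(d['cam_to_world']); v=T[:3,:3]@np.array([(uv[0]-d['cx'])/d['fx'],(uv[1]-d['cy'])/d['fy'],1])
    o=T[:3,3]; return o+v*(z-o[2])/v[2]
def proj(d,p):
    T=np.array(d['cam_to_world']); c=T[:3,:3].T@(np.array(p)-T[:3,3]); return [d['fx']*c[0]/c[2]+d['cx'],d['fy']*c[1]/c[2]+d['cy']]
E
python3 - <<'E'
from h import *
for n in('top','side'):
    d=snap(n,n+'0'); print(n,np.round(np.array(d['cam_to_world']),3).tolist(),d['fx'])
    for t in ('pin','rest','jig'):
        for r in silhouettes(n,t)[:4]:
            m=r['mask'].astype(np.uint8); print(t,round(r['score'],2),np.round(r['centre']),cv2.minAreaRect(cv2.findNonZero(m)) if m.any() else None, np.round(ray(d,r['centre'],.037),3))
    for t in('jig_open_end','jig_mouth','jig','pin','rest'):
        for r in tip_of(n,t)[:3]: print('tip',t,round(r['score'],2),np.round(r['centre'],1),np.round(ray(d,r['centre'],.037 if t[:4] in('jig_','pin') else 0),3))
s=get_state();print(s)
E
```

```text
pics
top [[0.025, -0.984, 0.177, 0.351], [-1.0, -0.021, 0.022, -0.13], [-0.017, -0.178, -0.984, 1.087], [0.0, 0.0, 0.0, 1.0]] 478.9461088401848
pin 0.9 [499. 211.] ((499.5823974609375, 211.429443359375), (13.341224670410156, 54.124149322509766), 49.398704528808594) [ 0.606 -0.512  0.037]
pin 0.77 [150. 285.] ((148.14620971679688, 284.2396545410156), (14.881174087524414, 54.879051208496094), 10.885526657104492) [0.425 0.258 0.037]
pin 0.63 [365. 261.] ((365.6751708984375, 263.51824951171875), (55.44780731201172, 13.840593338012695), 19.98310661315918) [ 0.488 -0.214  0.037]
rest 0.56 [367. 272.] ((367.2123107910156, 265.7352600097656), (33.80815887451172, 35.30624771118164), 21.370620727539062) [ 0.463 -0.219  0.037]
jig 0.72 [196. 225.] ((195.05078125, 224.58616638183594), (111.43927001953125, 37.66414260864258), 3.1798300743103027) [0.561 0.166 0.037]
tip jig_open_end 0.67 [246.9 226.1] [0.56  0.051 0.037]
tip jig_mouth 0.81 [174.6 223.5] [0.563 0.215 0.037]
tip jig 0.55 [199.1 227.3] [0.563 0.169 0.   ]
tip pin 0.83 [498.5 210.6] [ 0.608 -0.511  0.037]
tip pin 0.7 [147.2 284.5] [0.
[... 1554 characters left out ...]
] [0.588 0.215 0.   ]
{'clock': 0.9, 'q': array([ 9.82780514e-01,  3.26185763e-01, -1.92601810e-01,  1.05196969e+00,
        7.33184170e-06,  1.43661142e+00]), 'joint_velocities': array([0.00115207, 0.00100163, 0.00022324, 0.00117956, 0.0002811 ,
       0.00092493]), 'tau': array([-1.07333960e-04, -4.43313074e+01,  2.62760478e+01,  8.63398018e-04,
       -7.66517542e-05, -1.88633237e-05]), 'position': array([0.24112346, 0.49436052, 0.23128791]), 'eef_rot': array([7.06772348e-01, 3.06105106e+00, 6.14803920e-05]), 'contact_force': array([ 0.87276129, -0.82948107,  0.37154162]), 'wrist_torque': array([-0.03408603,  0.05208771, -0.04277483]), 'grasp_force': 0.0, 'finger_gap': 0.9979343608946432}
```

View pics/top0.png

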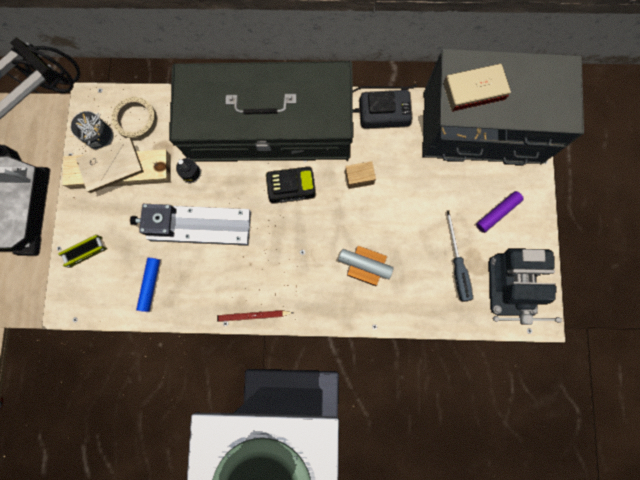

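Run:
```python
import cv2
a=cv2.imread('pics/top0.png');b=cv2.imread('pics/side0.png')
x=cv2.resize(a[225:305,320:420],(500,400),interpolation=2); y=cv2.resize(a[190:300,120:260],(500,400),interpolation=2)
cv2.imwrite('pics/c1.png',cv2.resize(cv2.hconcat([x,y]),(800,320)))
```

```text
(no output)
```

View pics/side0.png

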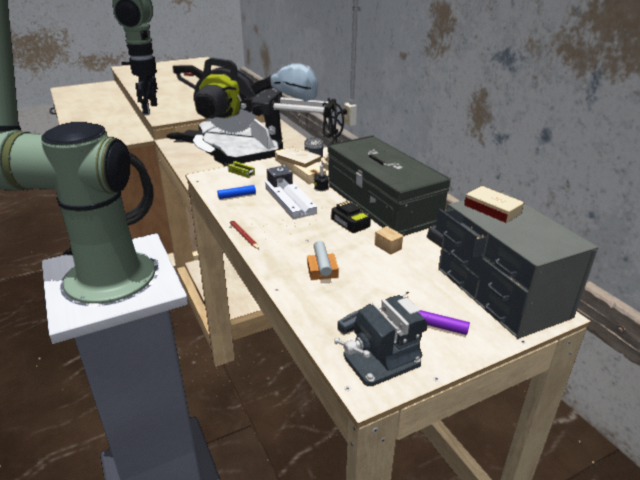

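View pics/c1.png

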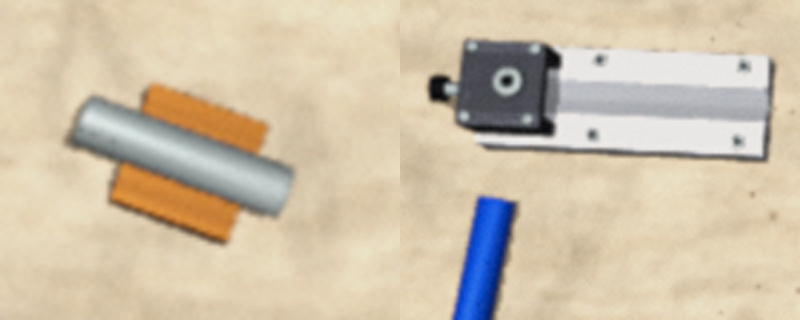

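The three candidates in the top view are grey steel on the orange rest at (365,262), blue at (148,284), and purple at (500,211). The grey one is the pin, because it is the only steel-coloured one and it lies across the rest; the crop confirms this. The jig's open end is at about (249,226), and the mouth is at about (175,224), facing left (+y). Next I'll refine the poses with a silhouette fit.

```bash
cat > fit.py <<'E'
from h import *
from scipy.optimize import minimize
def hullmask(d,P):
    pts=np.array([proj(d,p) for p in P]); m=np.zeros((480*4,640*4),np.uint8)
    h=cv2.convexHull(((pts+.5)*4).astype(np.float32)).astype(np.int32); cv2.fillConvexPoly(m,h,1)
    return cv2.resize(m.astype(np.float32),(640,480),interpolation=cv2.INTER_AREA)
def place(L,p):
    c,s=np.cos(p[2]),np.sin(p[2]); return L@np.array([[c,s,0],[-s,c,0],[0,0,1]])+[p[0],p[1],0]
t=np.linspace(0,2*np.pi,24)
PIN=np.array([[sx*.06,.015*np.cos(a),.037+.015*np.sin(a)] for sx in(-1,1) for a in t])
TOP=np.array([[x,y,.0285] for x in(-.115,.05) for y in(-.04,.04)])
def fit(ds,ms,L,p0):
    def cost(p): return sum(np.abs(hullmask(d,place(L,p))-m).sum()/m.sum() for d,m in zip(ds,ms))/len(ds)
    S=[p0]+[np.array(p0)+e for e in np.diag([.012,.012,.12])]
    r=minimize(cost,p0,method='Nelder-Mead',options=dict(initial_simplex=S,xatol=1e-4,fatol=1e-4,maxiter=150)); return r.x,r.fun
def colmask(d,uv,rad,smax,vmin):
    hsv=cv2.cvtColor(d['img'],cv2.COLOR_RGB2HSV); m=((hsv[...,1]<smax)&(hsv[...,2]>vmin)).astype(np.uint8)
    roi=np.zeros_like(m); cv2.circle(roi,tuple(int(v) for v in uv),rad,1,-1); m&=roi
    n,l,st,_=cv2.connectedComponentsWithStats(m); return (l==1+np.argmax(st[1:,4])).astype(np.float32)
E
python3 - <<'E'
from fit import *
D={n:grab_frame(n) for n in('top','side')}
out=[]
for n,pc,jc in(('top',(365,262),(212,226)),('side',(323,258),(296,198))):
    d=D[n]
    mp=colmask(d,pc,38 if n=='top' else 25,50,60); mj=colmask(d,jc,55 if n=='top' else 32,38,120)
    net=[r['mask'].astype(np.float32) for r in silhouettes(n,'pin') if np.hypot(*(np.array(r['centre'])-pc))<15]
    print(n,'pin col',mp.sum(),fit([d],[mp],PIN,[.486,-.212,1.95]))
    if net: print(n,'pin net',net[0].sum(),fit([d],[net[0]],PIN,[.486,-.212,1.95]))
    print(n,'jig col',mj.sum(),fit([d],[mj],TOP,[.563,.166,1.55]))
    v=d['img'].copy(); v[mp>0]=(255,0,0); v[mj>0]=(0,255,0)
    a,b=(pc,jc); out.append(cv2.hconcat([cv2.resize(v[c[1]-50:c[1]+50,c[0]-65:c[0]+65],(390,300),interpolation=0) for c in(pc,jc)]))
cv2.imwrite('pics/m.png',cv2.vconcat(out)[:,:,::-1])
E
```

```text
top pin col 790.0 (array([ 0.48254626, -0.2145699 ,  1.22738965]), np.float64(0.1648734211921692))
top pin net 764.0 (array([ 0.48256204, -0.21432776,  1.24066707]), np.float64(0.07158049941062927))
top jig col 2723.0 (array([0.56561439, 0.16637017, 1.54412809]), np.float64(0.07718968391418457))
side pin col 1372.0 (array([ 0.50587045, -0.17496237,  2.65279767]), np.float64(0.6480958461761475))
side pin net 421.0 (array([ 0.48320856, -0.21142141,  1.25076631]), np.float64(0.09100355952978134))
side jig col 2340.0 (array([0.56765511, 0.14608647, 1.56991349]), np.float64(0.7111111283302307))
```

View pics/m.png

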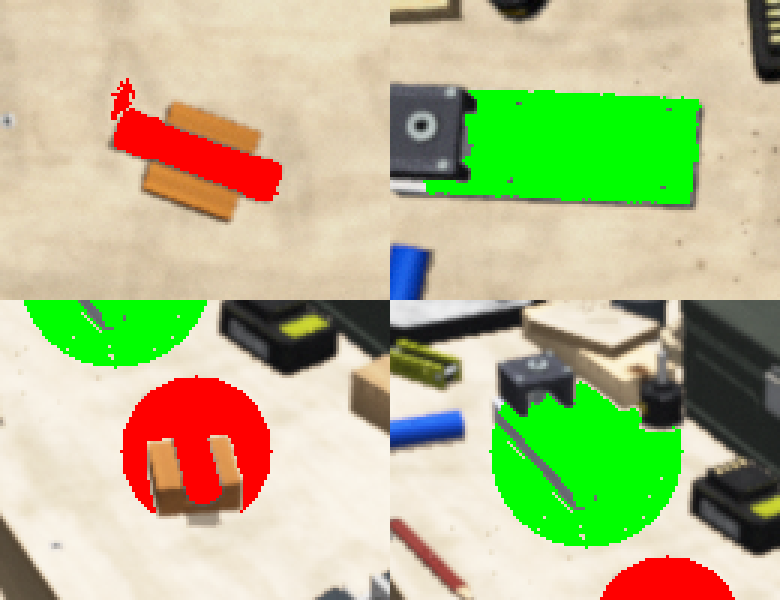

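```bash
cat >> h.py <<'E'
from scipy.spatial.transform import Rotation as R
PINP=np.array([.4828,-.213]); PYAW=1.243; JIG=np.array([.5656,.166]); JYAW=1.544
def rot(yaw,flip=0):
    c,s=np.cos(yaw+flip*np.pi),np.sin(yaw+flip*np.pi); x=np.array([c,s,0]); z=np.array([0,0,-1.]); return R.from_matrix(np.c_[x,np.cross(z,x),z]).as_rotvec()
def jp(x,z,y=0): c,s=np.cos(JYAW),np.sin(JYAW); return [JIG[0]+c*x-s*y,JIG[1]+s*x+c*y,z]
def st(t=''):
    s=get_state(); print(t,round(s['clock'],1),np.round(s['position'],4),'F',np.round(s['contact_force'],1),'gap',round(s['finger_gap'],3),'grip',np.round(s['grasp_force'],1)); return s
E
python3 - <<'E'
from h import *
for f in(0,1):
    for p,y in(([*PINP,.15],PYAW),([*PINP,.03],PYAW),(jp(-.04,.15),JYAW),(jp(-.04,.03),JYAW),(jp(-.13,.03),JYAW),(jp(-.02,.03),JYAW)):
        q=ik(p,rot(y,f)); print(f,None if q is None else np.round(q,2))
E
```

```text
0 [-0.56  0.36 -0.37  0.84  0.    1.34]
0 [-0.56  0.51 -0.5   0.56  0.    1.34]
0 [ 0.09  0.44 -0.24  0.89  0.    1.69]
0 [ 0.09  0.58 -0.36  0.63  0.    1.69]
0 [-0.07  0.56 -0.4   0.61  0.    1.53]
0 [ 0.13  0.59 -0.34  0.64  0.    1.72]
1 [-0.56  0.36 -0.37  0.84  0.   -1.8 ]
1 [-0.56  0.51 -0.5   0.56  0.   -1.8 ]
1 [ 0.09  0.44 -0.24  0.89 -0.   -1.45]
1 [ 0.09  0.58 -0.36  0.63 -0.   -1.45]
1 [-0.07  0.56 -0.4   0.61 -0.   -1.61]
1 [ 0.13  0.59 -0.34  0.64 -0.   -1.42]
```

Run:
```python
from h import *
r=rot(PYAW)
movep([*PINP,.15],r); st('above')
hit=move_l([*PINP,.030],.08,until_force=8); st(f'down {hit}')
if not hit:
    grab(60); st('grab')
    h2=move_l([*PINP,.15],.08); st('up')
    snap('side','lift_s'); a=cv2.imread('pics/lift_s.png'); snap('top','lift_t'); b=cv2.imread('pics/lift_t.png')
    cv2.imwrite('pics/lift.png',cv2.hconcat([cv2.resize(a[170:290,250:400],(400,320)),cv2.resize(b[200:320,290:440],(400,320))]))
```

```text
above 3.8 [ 0.4831 -0.2123  0.1501] F [0.1 0.4 0.3] gap 1.003 grip 0.0
down False 5.4 [ 0.4832 -0.2132  0.0305] F [ 0.3  0.5 -0. ] gap 0.998 grip 0.0
grab 6.0 [ 0.4825 -0.2129  0.0304] F [-2.   0.8  4.8] gap 0.323 grip 58.9
up 7.6 [ 0.4824 -0.2128  0.1494] F [ 0.   0.4 -5.3] gap 0.324 grip 59.4
```

View pics/lift.png

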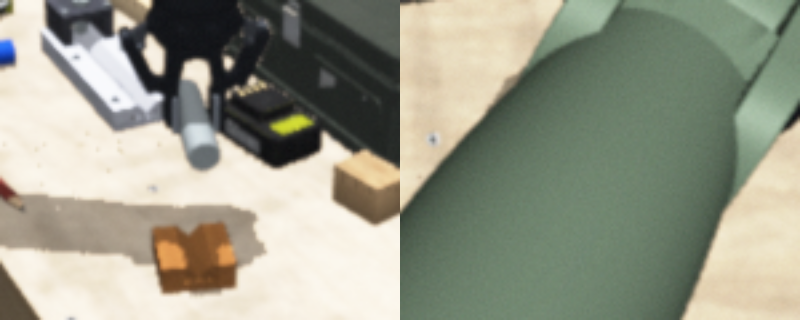

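The pin is held level in the gripper, and the reading gives a mass of about 0.56 kg. Next I'll lay it in the groove.

Run:
```python
from h import *
r=rot(JYAW)
movep(jp(-.04,.15),r); st('above')
move_l(jp(-.04,.05),.1); st('near')
hit=move_l(jp(-.04,.030),.02,until_force=5); s=st(f'down {hit}')
```

```text
above 9.0 [0.5646 0.1249 0.1499] F [-0.1  0.7 -4.7] gap 0.328 grip 59.4
near 10.2 [0.5652 0.126  0.0507] F [ 0.5 -0.4 -4.3] gap 0.326 grip 59.4
down True 11.1 [0.5651 0.126  0.0306] F [ 0.6 -0.2  6. ] gap 0.328 grip 60.2
```

Run:
```python
from h import *
let_go(); st('open')
move_l(jp(-.04,.13),.1)
movep(jp(-.15,.12),rot(JYAW)); grab(20); st('behind')
for n in('top','side'): snap(n,'pl_'+n)
a=cv2.imread('pics/pl_top.png');b=cv2.imread('pics/pl_side.png')
cv2.imwrite('pics/pl.png',cv2.hconcat([cv2.resize(a[190:270,130:270],(400,320)),cv2.resize(b[150:250,230:355],(400,320))]))
```

```text
open 11.7 [0.5633 0.1258 0.029 ] F [1.3 0.2 0.8] gap 1.0 grip 0.0
behind 14.2 [0.5616 0.016  0.12  ] F [0.6 0.2 0.6] gap 0.005 grip 0.0
```

View pics/pl.png

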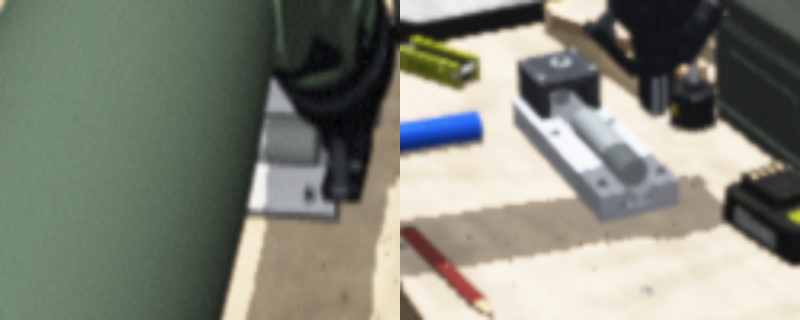

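Run:
```python
from h import *
movep(jp(-.15,.06),rot(JYAW)); move_l(jp(-.15,.031),.05); st('low')
h1=move_l(jp(-.09,.031),.015,until_force=2.5); s=st(f'contact {h1}')
move_l([s['position'][0]-.003*np.cos(JYAW),s['position'][1]-.003*np.sin(JYAW),.031],.02); sleep(.2); s0=st('back')
h2=move_l(jp(-.06,.031),.015,until_force=11); st(f'push {h2}')
```

```text
low 15.3 [0.5616 0.016  0.0309] F [-0.3 -0.1 -0.1] gap -0.001 grip 0.0
contact True 17.8 [0.5623 0.0553 0.0306] F [ 0.6 -0.7  0.1] gap 0.003 grip 0.0
back 18.3 [0.5621 0.0523 0.0309] F [-0.5  0.7  0. ] gap -0.003 grip 0.0
push False 22.0 [0.5635 0.1059 0.031 ] F [-1.9 -6.5  1.8] gap -0.002 grip 2.7
```

Run:
```python
from h import *
h2=move_l(jp(-.026,.031),.009,until_force=6); s=st(f'push {h2}')
print('depth inside mouth mm',((np.array(s['position'][:2])-JIG)@[np.cos(JYAW),np.sin(JYAW)]+.011+.12-.05)*1e3)
sleep(.3); st()
```

```text
push True 23.4 [0.5632 0.1118 0.0306] F [0.6 0.5 0.3] gap 0.003 grip 0.0
depth inside mouth mm 26.765746179093235
 23.7 [0.5627 0.1105 0.0302] F [-0.3 -0.5  0.7] gap 0.003 grip 0.0
```

Run:
```python
from h import *
u=np.array([np.cos(JYAW),np.sin(JYAW)])
h2=move_l(jp(-.026,.031),.009,until_force=11); s=st(f'push {h2}')
print('depth mm',((s['position'][:2]-JIG)@u+.011+.12-.05)*1e3)
sleep(.2); st()
```

```text
push True 24.8 [0.5626 0.1116 0.0301] F [-0.  -1.2 -0.2] gap 0.0 grip 0.3
depth mm 26.54905862277482
 25.0 [0.5621 0.1116 0.0297] F [-0.   0.3  0. ] gap -0.002 grip 0.0
```

Run:
```python
from h import *
u=np.array([np.cos(JYAW),np.sin(JYAW)])
p=get_state()['position']; b=p[:2]-.004*u; move_l([*b,.031],.02); sleep(.2); st('back')
h=move_l([*(b+.015*u),.031],.006,until_force=3); s=st(f'touch {h}')
h=move_l([*(b+.015*u),.031],.005,until_force=11.5); s=st(f'press {h}')
p=s['position']
move_l([*(p[:2]-.03*u),.031],.05); p=get_state()['position']; move_l([p[0],p[1],.13],.1)
movep([.40,.0,.25],rot(JYAW)); st('away')
for n in('top','side'): snap(n,'end_'+n)
a=cv2.imread('pics/end_top.png');b=cv2.imread('pics/end_side.png')
cv2.imwrite('pics/end.png',cv2.hconcat([cv2.resize(a[180:300,120:270],(400,320)),cv2.resize(b[150:250,230:355],(400,320))]))
```

```text
back 25.5 [0.562  0.1076 0.031 ] F [-0.5 -0.5  0.1] gap 0.001 grip 0.0
touch True 26.6 [0.5617 0.1116 0.0306] F [-0.3  0.2  0.2] gap -0.001 grip 0.2
press True 27.6 [0.5607 0.1115 0.0299] F [0.5 0.4 1.6] gap -0.002 grip 0.4
away 30.4 [0.4008 0.     0.2497] F [ 0.6 -1.1 -0.1] gap 0.002 grip 0.0
```

View pics/end.png

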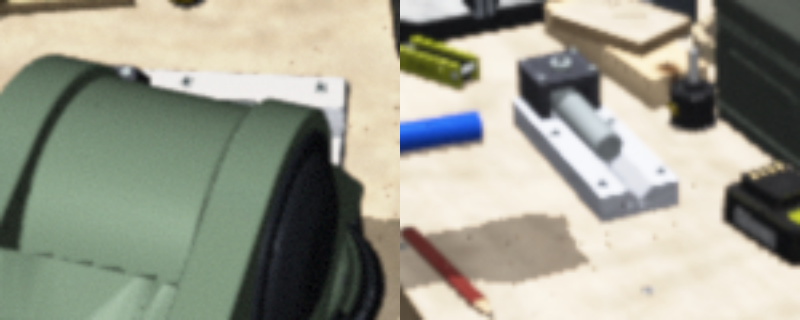

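The pin lies straight in the groove with its front inside the housing. Its rear end is at about (600,148) in the right crop. Three touches stopped at the same spot, about 26.5 mm inside the mouth, while sliding took about 6.5 N, so I take this to be the stop.

```bash
python3 -c "
from cell import *
print(sign_off())"
```

```text
the job is handed in; nothing more can be done
None
```

The pin lies in the jig's groove against the stop, about 26.5 mm inside the mouth, pressed there with force limits of 11 to 11.5 N; the job is handed in with the robot clear of everything at about 30 s.

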